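# Put the dressed kiln post away with its own kind

## Task

The kiln post in the green clamp is finished: slide the clamp's jaw well open, take the post out, and put it away in the empty bay of whichever stand already holds a post of the same colour (cream or dark grey), lying fully down in the bay and centred lengthwise. Lay it down gently, never letting it drop, and leave the other three posts and everything else on the bench where they are.

Things in the scene. Friction and masses are not known exactly. Their poses are not given: they have to be found in the camera images.
- jaw (a joint): Opening of the clamp's blue moving jaw in m: 0 to 0.003 at the start (shut), 0.026 fully open. It slides along world -y, stays where left, takes about 5 N. Its lip (underside 73 mm, top 81 mm above the bench) overhangs the post by 10 mm at 0, so the post lifts out only once the jaw is open over 15 mm.
- jaw_handle (a point): On the axis of the moving jaw's red upright round handle, 18 mm below its top. Handle: 22 mm in diameter, from 42 to 92 mm above the bench, its side 26 mm clear of the blue jaw's outer face. It moves with the jaw.
- clamp: Green clamp fixed to the bench, never turned (sides along world x and y); origin on the bench under the middle of its bed. Fixed green jaw: y +20 to +41 mm, up to 76 mm high. The bench between it and the stand and rest block on the left (+y) is free: a strip at least 130 mm wide in y, where the post can be laid along x and taken again.
- clamp_bed (a point): Centre of the bed the clamped post rests on, 30 mm above the bench. Bed and jaws reach 32 mm either way along x; the post lies along x and sticks out about 53 mm at each end, free underneath. Even when open the jaws leave no room for fingers and rise above the post: take it by a projecting end.
- post_cream: Cream square kiln post, 170 x 40 x 40 mm, about 0.34 kg, lying along its own x axis; origin at the centre of its underside, 20 mm below its middle. At the start it is either in the clamp or on the wooden rest block beyond the left stand (130 x 70 mm, 30 mm high), lying along x.
- post_cream_center (a point): Middle of post_cream.
- post_grey: Dark grey square kiln post, 170 x 40 x 40 mm, about 0.34 kg, lying along its own x axis; origin at the centre of its underside, 20 mm below its middle. At the start it is where post_cream is not: in the clamp or on the rest block.
- post_grey_center (a point): Middle of post_grey.
- ref_cream: Cream square kiln post, 170 x 40 x 40 mm, about 0.34 kg, lying along its own x axis; origin at the centre of its underside, 20 mm below its middle. It lies in one bay of stand_a and stays there.
- ref_grey: Dark grey square kiln post, 170 x 40 x 40 mm, about 0.34 kg, lying along its own x axis; origin at the centre of its underside, 20 mm below its middle. It lies in one bay of stand_b and stays there.
- stand_a: Sage-green painted two-bay stand, 176 x 162 mm, 74 mm high, fixed, holding ref_cream in one bay; origin under its centre; bays along its x, 90 mm apart in y. One stand is on the left (+y), the other on the right; they change places and are turned a little. Each bay is 48 mm wide and open in its middle (72 mm long) down to a 12 mm base: room for fingers there only.
- stand_a_left (a point): Centre of the left bay (+45 mm in y) of stand_a, at the level of its floor, 32 mm above the bench; x runs along the bay. From 36 to 83 mm either way along x the post is carried by the floor between walls that rise 42 mm from it, so it goes in only when held near its middle.
- stand_a_right (a point): Centre of the right bay (-45 mm in y) of stand_a, at the level of its floor, 32 mm above the bench; x runs along the bay. From 36 to 83 mm either way along x the post is carried by the floor between walls that rise 42 mm from it, so it goes in only when held near its middle.
- stand_b: Sage-green painted two-bay stand, 176 x 162 mm, 74 mm high, fixed, holding ref_grey in one bay; origin under its centre; bays along its x, 90 mm apart in y. One stand is on the left (+y), the other on the right; they change places and are turned a little. Each bay is 48 mm wide and open in its middle (72 mm long) down to a 12 mm base: room for fingers there only.
- stand_b_left (a point): Centre of the left bay (+45 mm in y) of stand_b, at the level of its floor, 32 mm above the bench; x runs along the bay. From 36 to 83 mm either way along x the post is carried by the floor between walls that rise 42 mm from it, so it goes in only when held near its middle.
- stand_b_right (a point): Centre of the right bay (-45 mm in y) of stand_b, at the level of its floor, 32 mm above the bench; x runs along the bay. From 36 to 83 mm either way along x the post is carried by the floor between walls that rise 42 mm from it, so it goes in only when held near its middle.
- spray: Pink spray bottle, 66 mm across, 192 mm tall, standing; origin under its centre. Leave it.
- jar: Amber glaze jar with white lid, 72 mm across, 85 mm tall; origin under its centre. Leave it.
- mug: Blue beaker with three brushes, 80 mm across, about 210 mm tall with them; origin under its centre. Leave it.
- stone: Terracotta-red rubbing stone, 110 x 50 x 25 mm; origin under its centre. Leave it.
- tile: White glaze test tile with a teal patch, 90 x 50 x 8 mm, lying flat; origin under its centre. Leave it.
- brush: Brush, 150 mm long, lying on the bench; leave it.
Mind the look-alikes: they are no part of the job. Leave any pink or yellow look-alike of the post_grey alone.

How it is judged:
By the outcome, as a careful person would: the job done as asked, in the order asked, and still so for the second after the job is handed in, with the robot touching nothing.
It also fails if it takes over 69 s, if anything falls off the work surface, if the arm or the gripper's body presses on something with over 40 N, if the wrist force passes 120 N, or if a joint passes its speed limit or range.

## Robot

A 6-joint arm with a two-finger parallel gripper is mounted at the origin on the work surface. World frame = base frame: x ahead of the robot, y to its left, z up, the work surface at z = 0. Lengths are in m, angles in rad, forces in N, time in s.
With the tool pointing down it reaches from about 0.35 to 0.85 m from the base axis. Payload 8.1 kg.
Tool frame: the origin (TCP) lies on the centre line of the jaws, within the pads' length; the fingertips stand robot.tips_ahead ahead of it and the grasp point (between the pads) lies 6 mm ahead of it (robot.tips_ahead is the distance from the TCP to the fingertips, in m); z points along the fingers, y is the line along which they close (so a half turn about z gives the same grasp; the last joint's range is limited). The gripper opens to 93 mm and grips with 3 to 60 N. Pads are 15 mm wide; open, the fingers measure 128 mm over their backs; the gripper's body (75 mm by 188 mm) begins 65 mm behind the grasp point.
Start: joints at [-1.214, 0.13, 1.488, -0, 1.523, -0.085], TCP at [0.257, -0.542, 0.244] pointing down, gripper open.
Joint ranges: [-2.96, 2.96], [-0.89, 2.26], [0.02, 2.5], [-1.34, 4.48], [0, 2.73], [-2.66, 2.66]. Speed limits (rad/s): [2.39, 2.39, 2.79, 3.14, 3.14, 3.14].

## Interface

Orientations are given as a rotation vector (axis times angle).
In Python, from plant import robot gives the robot as it stands.
- The arm moves only by the tool apply_moves, never from a script. Its arguments are lists of equal length, an entry for each row: "delta_pos": the shift along the tool's x, y, z in cm, a list of three; "twist": the turn about the tool's z in rad. A call has 1 to 8 rows; each row shifts and turns the commanded pose from where the row before left it, along the tool's axes as they then stand; what a row does not reach is not made up. A row lasts 1/8 s, in which the tool goes at most 62.5 mm and 10.7 degrees, less where a joint would pass 70% of its speed; a pose out of reach is approached as far as the arm can. A call with a gripper value outside its range is refused whole. "gripper" is the finger opening in cm, from 0 to 9.3, set as the call begins (left out, the last holds). The fingers move at their own pace and stop on an object; "squeeze" is the grip in N (left out, the last holds). Time passes only in rows, so rows that do not move let the fingers close. It gives the time, the measured TCP pose, the force, the opening and the grip force at its end, in the units of the state.
- robot.read_state(): the state, without advancing time (a new reading comes with each control period).
- robot.read_camera(name): name is "side" or "top"; returns a dict with "frame" (384x512x3 uint8, red, green, blue), "vertical_fov" (degrees; the focal length in pixels is half the picture's height over the tangent of half this angle, whatever the lens; pixels are square), "cx", "cy" (the principal point, pixels), "R" (3x3) and "t" (3): a world point X has camera coordinates R X + t. Camera axes: x right, y down, z forward; pixel columns grow to the right and rows downward; lengths in m; the calibration is good to about 2 mm. A picture is of the moment at which its call begins. There is no depth.
- robot.close_job(): hands the job in; it is judged then, once.
The state is a dict: "t": time; "q": joint angles; "dq": joint speeds; "joint_torque": joint torques, N m; "tool_pos": TCP position; "orientation": TCP orientation; "force": force on the tool from outside, world axes, zero at the start; "wrist_torque": the same for the moment, N m; "opening": finger opening in m; "gripper_force": force on a finger pad.
Only numpy, scipy, OpenCV 4.12 (cv2) and the standard library are available. Lean on these libraries where they do the work, as an engineer would, in place of code of your own. Each camera call takes 0.05 s, during which the arm holds its last target. There are 200 camera calls.

## Working session

There is one attempt and no reset: what is moved stays moved. The work goes in short steps, Python scripts to look and compute and a tool call to move; the robot and the scene stay as the last step left them, time stands still between calls to the robot, and variables do not carry over. Pictures are saved under pics/ and viewed, at most 10 in all, crops included, and the job is handed in when it is done.

Besides the shell and the picture viewer there is one more tool, called after "Request:" by a JSON object that holds its "api" and its "payload". apply_moves: Moves the arm, as the interface text tells. Its arguments: {"type":"object","properties":{"delta_pos":{"type":"array"},"twist":{"type":"array"},"gripper":{"type":"number"},"squeeze":{"type":"number"}},"required":["delta_pos","twist"]}

```bash
mkdir -p pics; ls; python3 - <<'E'
from plant import robot
import cv2,json,numpy as np
print(robot.tips_ahead); s=robot.read_state()
print({k:np.round(v,3).tolist() for k,v in s.items()})
for n in("top","side"):
    c=robot.read_camera(n); cv2.imwrite(f"pics/{n}0.png",c["frame"][:,:,::-1])
    print(n,c["vertical_fov"],c["cx"],c["cy"],np.round(c["R"],3).tolist(),np.round(c["t"],3).tolist())
E
```

```text
pics
0.025
{'t': 0.0, 'q': [-1.214, 0.131, 1.489, -0.0, 1.523, -0.085], 'dq': [-0.0, 0.001, -0.001, -0.0, -0.002, 0.0], 'joint_torque': [0.002, -55.984, -49.176, 0.077, 0.035, -0.0], 'tool_pos': [0.256, -0.542, 0.243], 'orientation': [-3.063, -0.688, 0.0], 'force': [-0.332, 0.302, 0.485], 'wrist_torque': [-0.013, 0.037, 0.006], 'gripper_force': 0.0, 'opening': 0.093}
top 54.55773240544285 253.83002278638418 188.63357555792552 [[0.006, -1.0, 0.008], [-0.99, -0.007, -0.143], [0.143, -0.007, -0.99]] [0.015, 0.506, 1.042]
side 49.150247091129415 255.53432987794054 192.48810279031204 [[-0.726, -0.688, 0.006], [-0.522, 0.544, -0.657], [0.449, -0.48, -0.754]] [0.363, 0.279, 1.327]
```

View pics/top0.png

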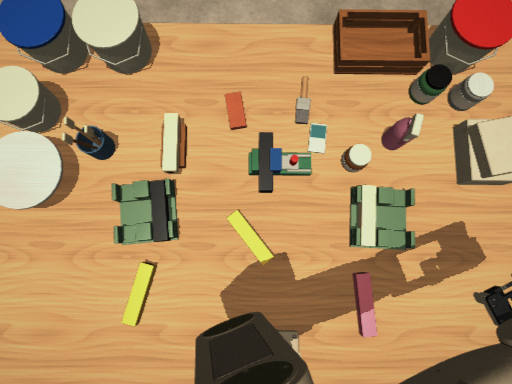

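View pics/side0.png

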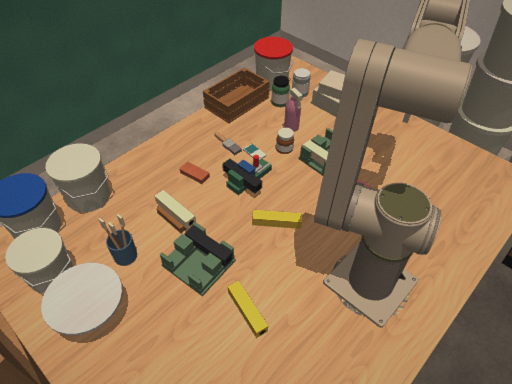

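The top view shows the grey post in the clamp at about (265,162), with the red handle at (294,160). The left stand at (145,211) holds grey in its right bay (158), so its left bay (~131) is the target. The cream post is on the rest block at (171,142).

```bash
cat > h.py <<'E'
from plant import robot
import cv2,numpy as np
from scipy.spatial.transform import Rotation as Ro
def cam(n):
    c=robot.read_camera(n); c["f"]=192/np.tan(np.radians(c["vertical_fov"]/2)); return c
def ray(c,u,v,z):
    R=np.array(c["R"]);t=np.array(c["t"]);o=-R.T@t
    d=R.T@np.array([(u-c["cx"])/c["f"],(v-c["cy"])/c["f"],1.])
    return o+d*(z-o[2])/d[2]
def proj(c,X):
    p=np.array(c["R"])@np.array(X)+np.array(c["t"]); return p[:2]/p[2]*c["f"]+[c["cx"],c["cy"]]
def blob(c,fn,box):
    f=c["frame"].astype(int); m=fn(f[...,0],f[...,1],f[...,2]).astype(np.uint8)
    k=np.zeros_like(m);x0,y0,x1,y1=box;k[y0:y1,x0:x1]=1
    cs,_=cv2.findContours(m*k,cv2.RETR_EXTERNAL,cv2.CHAIN_APPROX_NONE)
    return max(cs,key=cv2.contourArea) if cs else None
dark=lambda r,g,b:(np.maximum(np.maximum(r,g),b)<62)&(abs(g-r)<10)&(abs(b-g)<12)
red=lambda r,g,b:(r>130)&(g<60)&(b<60)
green=lambda r,g,b:(g>r+12)&(g>50)&(g>b+5)
blue=lambda r,g,b:(b>r+40)&(b>g+20)
def rect(c,cnt,z):
    P=np.array([ray(c,u,v,z)[:2] for u,v in cnt[:,0,:]],np.float32)
    (x,y),(w,h),a=cv2.minAreaRect(P); 
    if w<h: w,h,a=h,w,a+90
    return np.round([x,y,w,h,(a+90)%180-90],4)
def tcp():
    s=robot.read_state(); R=Ro.from_rotvec(s["orientation"]).as_matrix(); return s,np.array(s["tool_pos"]),R
E
python3 - <<'E'
from h import *
c=cam("top")
print("post",rect(c,blob(c,dark,(250,125,285,200)),.070))
k=blob(c,red,(280,145,310,170));print("handle",rect(c,k,.092),cv2.boundingRect(k))
print("blue",rect(c,blob(c,blue,(262,140,290,180)),.081))
print("clamp",cv2.boundingRect(blob(c,green,(240,140,320,185))))
print("ref",rect(c,blob(c,dark,(145,170,182,250)),.072))
k=blob(c,green,(100,165,190,255));print("standb",rect(c,k,.074),cv2.boundingRect(k))
s=cam("side")
print("handle side",cv2.boundingRect(blob(s,red,(245,145,270,175))), "pred",proj(s,list(rect(c,blob(c,red,(280,145,310,170)),.092)[:2])+[.092]))
f=c["frame"]
A=cv2.resize(f[110:265,90:200],None,fx=5,fy=5,interpolation=cv2.INTER_CUBIC)[:600]
A=cv2.resize(f[165:260,95:190],(500,500),interpolation=cv2.INTER_CUBIC);B=cv2.resize(f[125:205,240:320],(300,300),interpolation=cv2.INTER_CUBIC)
o=np.zeros((500,800,3),np.uint8);o[:,:500]=A;o[:300,500:]=B;cv2.imwrite("pics/c1.png",o[:,:,::-1])
E
```

```text
post [ 0.6112 -0.0135  0.1053  0.0368 -3.4815]
handle [ 5.83600e-01 -9.25000e-02  1.68000e-02  1.42000e-02 -8.95512e+01] (291, 156, 7, 6)
blue [ 0.5844 -0.0415  0.0632  0.0308  0.4586]
clamp (249, 149, 10, 25)
ref [ 0.44    0.2749  0.1688  0.0508 13.7579]
standb [0.4342 0.3437 0.1701 0.0847 5.674 ] (121, 181, 33, 64)
handle side (254, 156, 4, 3) pred [256.4865264  156.02305231]
```

View pics/c1.png

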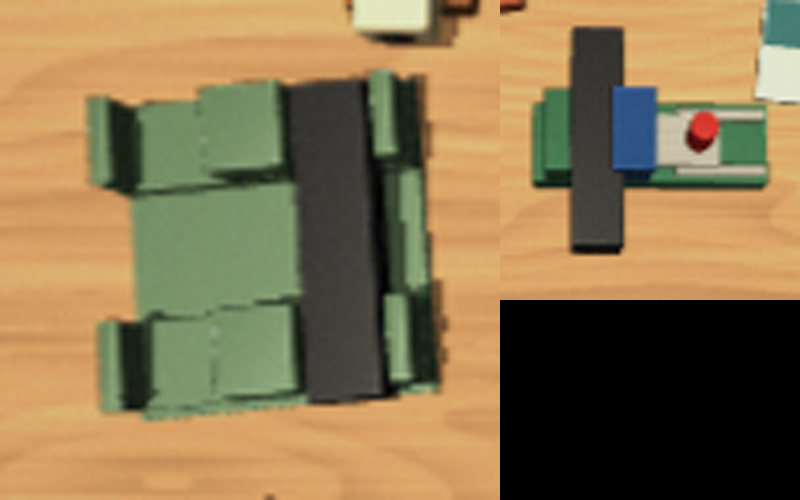

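The crop gives the top-face corners of the stand and post. Next I convert them to world points and work out the moves.

```bash
python3 - <<'E'
from h import *
c=cam("top")
A=lambda p:(95+p[0]*.19-.5+.095,165+p[1]*.19-.5+.095)
B=lambda p:(240+(p[0]-500)/3.75-.37,125+p[1]/3.75-.37)
W=lambda p,z:ray(c,*p,z)[:2]
px=[(88,97),(104,411),(108,97),(126,411),(370,72),(395,70),(392,382),(412,378),(202,88),(280,82)]
md=[(83,81),(-83,81),(83,69),(-83,69),(83,-69),(83,-81),(-83,-69),(-83,-81),(83,21),(83,-21)]
Q=np.array([W(A(p),.074) for p in px]);M=np.array(md)/1000.
m0,q0=M.mean(0),Q.mean(0);H=(M-m0).T@(Q-q0)
th=np.arctan2(H[0,1]-H[1,0],H[0,0]+H[1,1]);R=np.array([[np.cos(th),-np.sin(th)],[np.sin(th),np.cos(th)]])
t=q0-R@m0;print("stand",t,np.degrees(th));print("res mm",np.round(1000*(Q-(M@R.T+t))).tolist())
print("bayleft",R@[0,.045]+t,"bayright",R@[0,-.045]+t)
r=np.array([W(A(p),.072) for p in[(290,85),(362,80),(310,402),(382,397)]]);print("ref",r.mean(0),r.round(3).tolist())
r=np.array([W(B(p),.070) for p in[(571,27),(622,28),(571,243),(622,243)]]);print("post",r.mean(0),r.round(3).tolist())
k=blob(c,lambda r,g,b:(r>90)&(g<r*.5)&(b<r*.5),(280,145,310,170));x,y,w,h=cv2.boundingRect(k);print("handle bbox",x,y,w,h,W((x+w-1-4,y+4-.5),.092), W(B((705,126)),.092))
s=cam("side");k=blob(s,lambda r,g,b:(r>90)&(g<r*.5)&(b<r*.5),(245,145,270,180));print("side",cv2.boundingRect(k),proj(s,[*W(B((705,126)),.092),.092]))
print("rest edge",W((186,155),.03),W((186,170),.03),"stone",W((245,128),.025),W((237,130),.025),"yel",W((238,211),.04),W((228,215),.04))
_,p,T=tcp();print(p,T.round(3).tolist(), np.degrees(np.arctan2(T[1,1],T[0,1])))
E
```

```text
stand [0.43920466 0.32731139] 6.0983833199807975
res mm [[1.0, -0.0], [1.0, -1.0], [-1.0, 1.0], [-0.0, -0.0], [-1.0, 0.0], [-1.0, -1.0], [1.0, -0.0], [2.0, 1.0], [-0.0, -1.0], [-1.0, 0.0]]
bayleft [0.43442404 0.37205673] bayright [0.44398528 0.28256604]
ref [0.43927189 0.28254833] [[0.521, 0.31], [0.524, 0.272], [0.354, 0.292], [0.357, 0.255]]
post [ 0.58261952 -0.01372137] [[0.666, 0.006], [0.666, -0.033], [0.499, 0.005], [0.499, -0.033]]
handle bbox 291 155 7 8 [ 0.58361233 -0.08972629] [ 0.58440802 -0.09334134]
side (253, 155, 6, 12) [256.48409013 155.80494093]
rest edge [0.6059296  0.21880729] [0.56093206 0.21736023] stone [0.69133662 0.04578628] [0.68493756 0.06967747] yel [0.44075773 0.06319697] [0.4291257  0.09160367]
[ 0.25651879 -0.54222569  0.24326463] [[0.904, 0.428, -0.0], [0.428, -0.904, 0.001], [0.0, -0.001, -1.0]] -64.68574997853719
```

Request:
{"api": "apply_moves", "payload": {"delta_pos": [[4.9,-2.7,-0.2],[4.9,-2.7,-0.2],[4.9,-2.7,0],[4.9,-2.7,0],[4.9,-2.7,0],[4.9,-2.7,0],[4.9,-2.7,0],[4.9,-2.7,0]], "twist": [0,0,0,0,0,0,0,0], "gripper": 5}}

```text
t: 1.3
tool_pos: [0.5194, -0.1779, 0.2478]
orientation: [3.065, 0.688, 0.001]
force: [0.6, -1.2, -0.1]
opening: 0.0502
gripper_force: 0.0
```

Request:
{"api": "apply_moves", "payload": {"delta_pos": [[0,0,0],[0,0,0],[0,0,0],[0,0,0],[0,0,0],[0,0,0],[0,0,0],[0,0,0]], "twist": [-0.161,-0.161,-0.161,-0.161,-0.161,-0.161,-0.161,0]}}

```text
t: 2.3
tool_pos: [0.5185, -0.1795, 0.2476]
orientation: [-2.225, -2.218, -0.0]
force: [-0.2, -0.4, -1.2]
opening: 0.0502
gripper_force: 0.0
```

```bash
cat >> h.py <<'E'
def go(x,y,z,yaw=None):
    "needed shift in cm along tool axes and twist so that tool-y points at yaw (deg, mod 180)"
    s,p,R=tcp(); a=np.degrees(np.arctan2(R[1,1],R[0,1]))
    d=R.T@(np.array([x,y,z])-p)*100
    print("t",s["t"],"p",p.round(4),"yaw",a.round(2),"shift cm",d.round(2),"F",np.round(s["force"],1),"open",round(s["opening"],4),"grip",round(s["gripper_force"],1),"q6",round(s["q"][5],2))
    if yaw is not None: 
        e=(yaw-a+90)%180-90; print("twist",round(-np.radians(e),4))
E
python3 -c "
from h import *
go(.5836,-.092,.078,0)"
```

```text
t 2.3 p [ 0.5185 -0.1795  0.2476] yaw -0.17 shift cm [ 8.77  6.48 16.96] F [-0.2 -0.4 -1.2] open 0.0502 grip 0.0 q6 -0.42
twist -0.0029
```

Request:
{"api": "apply_moves", "payload": {"delta_pos": [[4.4,3.2,0],[4.4,3.3,0],[0,0,4],[0,0,4],[0,0,4],[0,0,3],[0,0,0],[0,0,0]], "twist": [0,0,0,0,0,0,0,0]}}

```text
t: 3.3
tool_pos: [0.5845, -0.0918, 0.0991]
orientation: [2.225, 2.216, 0.001]
force: [0.4, 0.2, 0.9]
opening: 0.0499
gripper_force: 0.0
```

```bash
python3 -c "
from h import *
go(.5836,-.092,.078,0)
o=[]
for n,(a,b) in (('top',(294,160)),('side',(256,160))):
    f=cam(n)['frame'];o.append(cv2.resize(f[b-40:b+40,a-40:a+40],(400,400),interpolation=cv2.INTER_CUBIC))
cv2.imwrite('pics/g1.png',np.hstack(o)[:,:,::-1])"
```

```text
t 3.3 p [ 0.5845 -0.0918  0.0991] yaw -0.21 shift cm [-0.02 -0.1   2.11] F [0.4 0.2 0.9] open 0.0499 grip 0.0 q6 -0.24
twist -0.0037
```

View pics/g1.png

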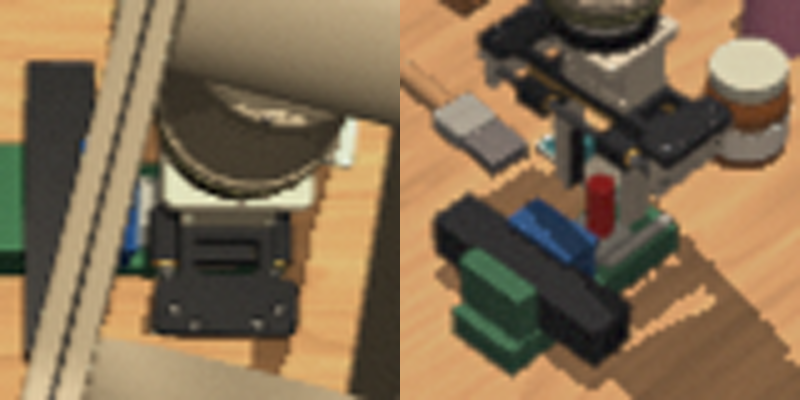

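The handle sits between the two fingers (side crop, ~(600,205)). Next I lower, pinch and pull along −y.

Request:
{"api": "apply_moves", "payload": {"delta_pos": [[0,0,1.0],[0,0,1.0],[0,0,0],[0,0,0]], "twist": [0,0,0,0]}}

```text
t: 3.9
tool_pos: [0.5836, -0.0916, 0.0774]
orientation: [-2.223, -2.219, 0.0]
force: [-0.2, 0.4, 0.0]
opening: 0.0501
gripper_force: 0.0
```

Request:
{"api": "apply_moves", "payload": {"delta_pos": [[0,0,0],[0,0,0],[0,0,0],[0,0,0],[0,0,0],[0,0,0]], "twist": [0,0,0,0,0,0], "gripper": 1.5, "squeeze": 30}}

```text
t: 4.65
tool_pos: [0.5868, -0.0917, 0.078]
orientation: [2.22, 2.216, 0.007]
force: [18.6, 0.5, -13.3]
opening: 0.0215
gripper_force: 30.0
```

Request:
{"api": "apply_moves", "payload": {"delta_pos": [[-0.4,0,0],[-0.4,0,0],[-0.4,0,0],[-0.4,0,0],[-0.4,0,0],[-0.3,0,0],[0,0,0],[0,0,0]], "twist": [0,0,0,0,0,0,0,0]}}

```text
t: 5.65
tool_pos: [0.5869, -0.1139, 0.078]
orientation: [2.22, 2.216, 0.008]
force: [18.4, 4.0, -12.0]
opening: 0.0218
gripper_force: 30.0
```

Request:
{"api": "apply_moves", "payload": {"delta_pos": [[0,0,0],[0,0,0],[0,0,0],[0,0,-4],[0,0,-4],[0,0,-4],[0,0,0]], "twist": [0,0,0,0,0,0,0], "gripper": 5.5}}

```text
t: 6.52
tool_pos: [0.586, -0.1155, 0.2025]
orientation: [2.219, 2.214, 0.006]
force: [0.2, 1.0, 0.3]
opening: 0.055
gripper_force: 0.0
```

```bash
python3 -c "
from h import *
go(.525,-.0137,.12,90)
c=cam('side');k=blob(c,lambda r,g,b:(r>90)&(g<r*.5)&(b<r*.5),(235,135,280,185));print(cv2.boundingRect(k),proj(c,[.585,-.092,.092]),proj(c,[.585,-.114,.092]),proj(c,[.59,-.114,.092]))
f=c['frame'];cv2.imwrite('pics/g2.png',cv2.resize(f[120:210,200:300],(600,540),interpolation=cv2.INTER_CUBIC)[:,:,::-1])"
```

```text
t 6.525 p [ 0.586  -0.1155  0.2025] yaw -0.13 shift cm [10.18 -6.18  8.18] F [0.2 1.  0.3] open 0.055 grip 0.0 q6 -0.28
twist 1.5686
(258, 152, 5, 12) [256.12127725 155.9091247 ] [260.15355022 152.96230628] [259.18109163 152.32416968]
```

View pics/g2.png

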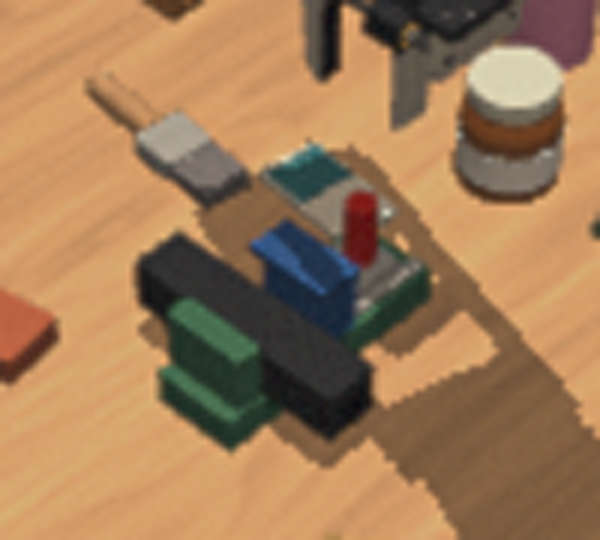

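Jaw is open and the post is still in place. Next I turn the tool and go over the near projecting end.

Request:
{"api": "apply_moves", "payload": {"delta_pos": [[0,0,0],[0,0,0],[0,0,0],[0,0,0],[0,0,0],[0,0,0],[0,0,0],[0,0,0]], "twist": [0.174,0.174,0.174,0.174,0.174,0.174,0.174,0.174]}}

```text
t: 7.58
tool_pos: [0.5826, -0.1145, 0.1954]
orientation: [-3.129, -0.268, 0.005]
force: [0.8, -0.1, -0.0]
opening: 0.0549
gripper_force: 0.0
```

Request:
{"api": "apply_moves", "payload": {"delta_pos": [[0,0,0],[0,0,0]], "twist": [0.177,0]}}

```text
t: 7.82
tool_pos: [0.5827, -0.1145, 0.1958]
orientation: [-3.141, -0.001, 0.004]
force: [0.1, -0.5, 0.6]
opening: 0.0549
gripper_force: 0.0
```

```bash
python3 -c "
from h import *
go(.53,-.0137,.1,90)"
```

```text
t 7.825 p [ 0.5827 -0.1145  0.1958] yaw -89.96 shift cm [ -5.24 -10.07   9.6 ] F [ 0.1 -0.5  0.6] open 0.0549 grip 0.0 q6 1.29
twist 0.0008
```

Request:
{"api": "apply_moves", "payload": {"delta_pos": [[-2.6,-5.0,0],[-2.6,-5.1,0],[0,0,4],[0,0,4],[0,0,1.6],[0,0,0],[0,0,0]], "twist": [0,0,0,0,0,0,0]}}

```text
t: 8.7
tool_pos: [0.5328, -0.0139, 0.1032]
orientation: [3.141, 0.001, 0.003]
force: [-0.2, -0.2, 0.4]
opening: 0.0547
gripper_force: 0.0
```

```bash
python3 -c "
from h import *
go(.53,-.0137,.056,90)
f=cam('side')['frame'];cv2.imwrite('pics/g3.png',cv2.resize(f[120:210,210:310],(600,540),interpolation=cv2.INTER_CUBIC)[:,:,::-1])"
```

```text
t 8.7 p [ 0.5328 -0.0139  0.1032] yaw -89.98 shift cm [-0.29 -0.03  4.71] F [-0.2 -0.2  0.4] open 0.0547 grip 0.0 q6 1.45
twist 0.0004
```

View pics/g3.png

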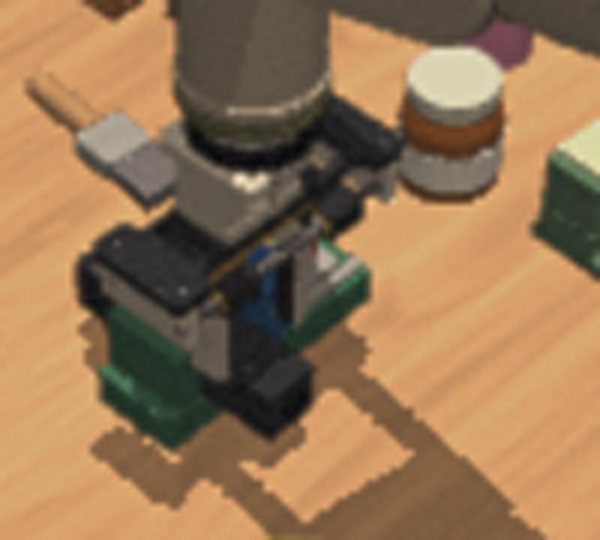

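The fingers straddle the near end (crop ~(215,345) and (300,285)). I move 4 mm further from the jaw, lower and grip.

Request:
{"api": "apply_moves", "payload": {"delta_pos": [[-0.4,0,0],[0,0,1.6],[0,0,1.6],[0,0,1.5],[0,0,0],[0,0,0]], "twist": [0,0,0,0,0,0]}}

```text
t: 9.5
tool_pos: [0.5278, -0.0136, 0.0546]
orientation: [-3.142, 0.0, 0.0]
force: [1.1, 0.0, 0.1]
opening: 0.0547
gripper_force: 0.0
```

Request:
{"api": "apply_moves", "payload": {"delta_pos": [[0,0,0],[0,0,0],[0,0,0],[0,0,0],[0,0,0],[0,0,0]], "twist": [0,0,0,0,0,0], "gripper": 3.0, "squeeze": 60}}

```text
t: 10.25
tool_pos: [0.5282, -0.0138, 0.0552]
orientation: [3.141, -0.0, 0.002]
force: [-1.4, -1.7, 5.7]
opening: 0.0401
gripper_force: 60.0
```

Request:
{"api": "apply_moves", "payload": {"delta_pos": [[0,0,-0.5],[0,0,-1],[0,0,-1.5],[0,0,-2],[0,0,-2],[0,0,-2],[0,0,-1],[0,0,0]], "twist": [0,0,0,0,0,0,0,0]}}

```text
t: 11.25
tool_pos: [0.5284, -0.0134, 0.1559]
orientation: [-3.141, 0.0, -0.003]
force: [1.4, 0.1, -3.7]
opening: 0.0396
gripper_force: 60.0
```

```bash
python3 -c "
from h import *
s=robot.read_state();print(s['force'],s['wrist_torque'])
go(.53,.1,.2,90)
f=cam('side')['frame'];cv2.imwrite('pics/g4.png',cv2.resize(f[100:210,200:310],(550,550),interpolation=cv2.INTER_CUBIC)[:,:,::-1])"
```

```text
[ 1.41031119  0.09197047 -3.70361571] [0.04239005 0.17695202 0.02895366]
t 11.25 p [ 0.5284 -0.0134  0.1559] yaw -90.0 shift cm [  0.17 -11.34  -4.41] F [ 1.4  0.1 -3.7] open 0.0396 grip 60.0 q6 1.45
twist -0.0
```

View pics/g4.png

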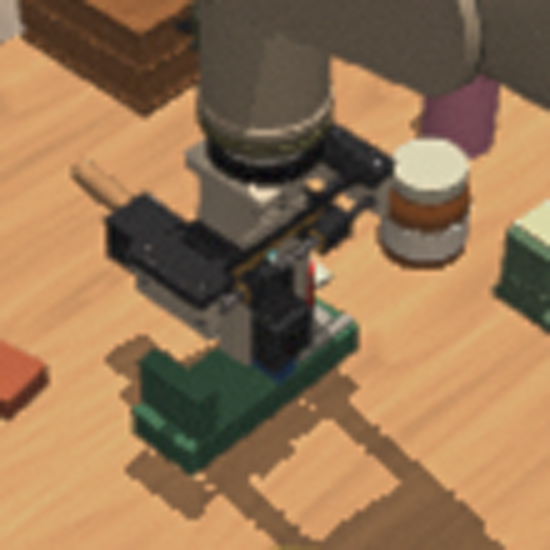

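Held level, 3.7 N. I carry it over to the strip at y≈0.12.

Request:
{"api": "apply_moves", "payload": {"delta_pos": [[0,-2.5,0],[0,-3,0],[0,-3,0],[0,-3,0],[0,-1.8,0],[0,0,2],[0,0,3],[0,0,3]], "twist": [0,0,0,0,0,0,0,0]}}

```text
t: 12.3
tool_pos: [0.5275, 0.1192, 0.0733]
orientation: [3.141, -0.0, -0.001]
force: [-0.4, 0.3, -4.2]
opening: 0.0399
gripper_force: 60.0
```

Request:
{"api": "apply_moves", "payload": {"delta_pos": [[0,0,2],[0,0,1],[0,0,0.7],[0,0,0.3],[0,0,0],[0,0,0]], "twist": [0,0,0,0,0,0]}}

```text
t: 13.05
tool_pos: [0.5283, 0.1194, 0.0354]
orientation: [-3.141, 0.0, -0.002]
force: [0.2, 1.1, -3.1]
opening: 0.0396
gripper_force: 60.0
```

```bash
python3 -c "
from h import *
s=robot.read_state();print(s['force'],s['wrist_torque'])
go(.528,.12,.0255,90)"
```

```text
[ 0.19054814  1.12147222 -3.13165269] [-0.0015909   0.16160146 -0.00997483]
t 13.05 p [0.5283 0.1194 0.0354] yaw -90.01 shift cm [-0.04 -0.06  0.99] F [ 0.2  1.1 -3.1] open 0.0396 grip 60.0 q6 1.7
twist -0.0002
```

Request:
{"api": "apply_moves", "payload": {"delta_pos": [[0,0,0.3],[0,0,0.3],[0,0,0.1],[0,0,0.1],[0,0,0],[0,0,0]], "twist": [0,0,0,0,0,0]}}

```text
t: 13.8
tool_pos: [0.5278, 0.1194, 0.0267]
orientation: [-3.142, 0.0, -0.0]
force: [0.6, -0.3, -3.5]
opening: 0.0396
gripper_force: 60.0
```

Request:
{"api": "apply_moves", "payload": {"delta_pos": [[0,0,0.1],[0,0,0],[0,0,0]], "twist": [0,0,0]}}

```text
t: 14.18
tool_pos: [0.5277, 0.1194, 0.0256]
orientation: [3.142, -0.0, -0.0]
force: [-0.3, -0.8, -3.9]
opening: 0.0393
gripper_force: 60.0
```

Request:
{"api": "apply_moves", "payload": {"delta_pos": [[0,0,0.05],[0,0,0],[0,0,0]], "twist": [0,0,0]}}

```text
t: 14.55
tool_pos: [0.5279, 0.1194, 0.0253]
orientation: [-3.142, 0.0, -0.001]
force: [-1.6, -0.3, -1.3]
opening: 0.0395
gripper_force: 60.2
```

```bash
python3 -c "
from h import *
s=robot.read_state();print(s['force'],s['wrist_torque'],s['tool_pos'])"
```

```text
[-1.58570629 -0.27329538 -1.27533558] [ 0.00150413  0.19987702 -0.02163419] [0.52790567 0.11939855 0.02533368]
```

Request:
{"api": "apply_moves", "payload": {"delta_pos": [[0,0,0.1],[0,0,0],[0,0,0]], "twist": [0,0,0]}}

```text
t: 14.92
tool_pos: [0.5279, 0.1194, 0.0253]
orientation: [3.142, -0.0, 0.0]
force: [-7.5, -1.5, 10.9]
opening: 0.0396
gripper_force: 64.7
```

```bash
python3 -c "
from h import *
s=robot.read_state();print(s['force'],s['wrist_torque'],s['tool_pos'])"
```

```text
[-7.47448543 -1.51173906 10.90518253] [-0.15727658  1.05192916 -0.0131201 ] [0.52792949 0.11941814 0.02528654]
```

On the bench. Now release and rise.

Request:
{"api": "apply_moves", "payload": {"delta_pos": [[0,0,-0.05],[0,0,0],[0,0,0],[0,0,-0.5],[0,0,-2],[0,0,-5],[0,0,-4],[0,0,0]], "twist": [0,0,0,0,0,0,0,0], "gripper": 6}}

```text
t: 15.92
tool_pos: [0.5303, 0.1195, 0.144]
orientation: [-3.141, 0.0, -0.011]
force: [0.6, -0.4, 0.0]
opening: 0.06
gripper_force: 0.0
```

Request:
{"api": "apply_moves", "payload": {"delta_pos": [[-5,0,-4],[-5,0,0],[-5,0,0],[0,0,0]], "twist": [0,0,0,0]}}

```text
t: 16.42
tool_pos: [0.3755, 0.1192, 0.1767]
orientation: [3.141, 0.001, -0.004]
force: [0.8, -0.2, 0.4]
opening: 0.0601
gripper_force: 0.0
```

```bash
python3 - <<'E'
from h import *
go(.58,.12,.18,90)
c=cam('top');k=blob(c,dark,(190,110,240,215));print(rect(c,k,.04),cv2.boundingRect(k))
s=cam('side')
A=cv2.resize(c["frame"][110:220,180:290],(400,400),interpolation=cv2.INTER_CUBIC);B=cv2.resize(s["frame"][130:240,160:270],(400,400),interpolation=cv2.INTER_CUBIC)
cv2.imwrite('pics/g5.png',np.hstack([A,B])[:,:,::-1])
E
```

```text
t 16.425 p [0.3755 0.1192 0.1767] yaw -89.96 shift cm [20.45 -0.07 -0.38] F [ 0.8 -0.2  0.4] open 0.0601 grip 0.0 q6 1.75
twist 0.0007
[0.5828 0.1161 0.158  0.0381 0.9391] (214, 136, 14, 54)
```

View pics/g5.png

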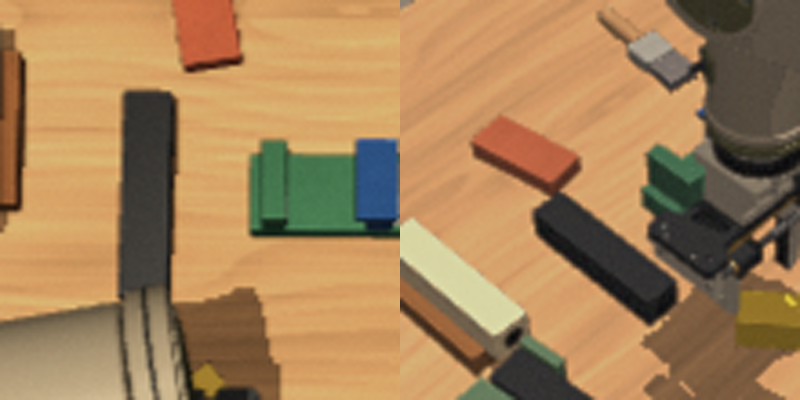

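The post lies on the bench clear of everything (top crop (148,190), side crop (605,255)). Next, its centre.

```bash
python3 - <<'E'
from h import *
c=cam('top');s=cam('side')
T=lambda u,v:ray(c,180+u*.275-.36,110+v*.275-.36,.04)[:2].round(4)
S=lambda u,v:ray(s,160+(u-400)*.275-.36,130+v*.275-.36,.04)[:2].round(4)
print(T(124,92),T(172,92),T(123,285),T(169,285))
print(S(535,206),S(561,192),S(677,286),S(651,301))
m=dark(*[s["frame"].astype(int)[...,i] for i in range(3)]).astype(np.uint8);m[:, :190]=0;m[:,238:]=0;m[:178]=0;m[222:]=0
k=max(cv2.findContours(m,0,1)[0],key=cv2.contourArea)
P=np.array([ray(s,*p,.04)[:2] for p in k[:,0]]);print(cv2.boundingRect(k),P[:,0].max(),P[:,0].min())
E
```

```text
[0.6647 0.1374] [0.665  0.0985] [0.5067 0.1348] [0.507  0.0983]
[0.6686 0.1342] [0.664  0.1034] [0.4925 0.1083] [0.4973 0.1383]
(198, 183, 38, 36) 0.6643769485635742 0.4796177742026726
```

Request:
{"api": "apply_moves", "payload": {"delta_pos": [[3,0,0],[5,0,0],[5,0,0],[5,0,0],[2.6,0,0],[0,0,0],[0,0,3],[0,0,3]], "twist": [0,0,0,0,0,0,0,0]}}

```text
t: 17.62
tool_pos: [0.5848, 0.1193, 0.1177]
orientation: [3.142, -0.0, -0.0]
force: [-0.8, 0.0, -0.3]
opening: 0.0601
gripper_force: 0.0
```

Request:
{"api": "apply_moves", "payload": {"delta_pos": [[0,0,3],[0,0,3],[0,0,1.5],[0,0,0.6],[0,0,0],[0,0,0]], "twist": [0,0,0,0,0,0]}}

```text
t: 18.38
tool_pos: [0.5859, 0.1195, 0.0391]
orientation: [-3.141, 0.0, -0.003]
force: [-0.2, -0.3, -0.5]
opening: 0.0601
gripper_force: 0.0
```

```bash
python3 - <<'E'
from h import *
go(.582,.1194,.031,90)
c=cam('top');s=cam('side')
for z in(.04,.074):print(ray(c,253.8,188.6,z))
E
```

```text
t 18.375 p [0.5859 0.1195 0.0391] yaw -90.01 shift cm [-0.4   0.01  0.81] F [-0.2 -0.3 -0.5] open 0.0601 grip 0.0 q6 1.69
twist -0.0002
[0.50582421 0.01839479 0.04      ]
[0.50089257 0.01861788 0.074     ]
```

Request:
{"api": "apply_moves", "payload": {"delta_pos": [[-0.3,0,0.4],[0,0,0.4],[0,0,0],[0,0,0]], "twist": [0,0,0,0]}}

```text
t: 18.98
tool_pos: [0.5819, 0.1193, 0.0296]
orientation: [3.142, -0.0, -0.0]
force: [0.3, 0.7, -0.5]
opening: 0.0602
gripper_force: 0.0
```

Request:
{"api": "apply_moves", "payload": {"delta_pos": [[0,0,0],[0,0,0],[0,0,0],[0,0,0],[0,0,0]], "twist": [0,0,0,0,0], "gripper": 3.0, "squeeze": 45}}

```text
t: 19.6
tool_pos: [0.582, 0.1193, 0.0298]
orientation: [3.142, -0.0, 0.0]
force: [0.4, -1.0, 0.8]
opening: 0.0393
gripper_force: 45.0
```

Request:
{"api": "apply_moves", "payload": {"delta_pos": [[0,0,-1],[0,0,-2],[0,0,-3],[0,0,-4],[0,0,-4],[0,0,-2],[0,0,0],[0,0,0]], "twist": [0,0,0,0,0,0,0,0]}}

```text
t: 20.6
tool_pos: [0.5809, 0.1192, 0.1878]
orientation: [3.141, -0.0, -0.004]
force: [-0.9, -0.1, -3.3]
opening: 0.0397
gripper_force: 45.0
```

```bash
python3 - <<'E'
from h import *
s=robot.read_state();print(s['force'],s['wrist_torque'])
go(.4344,.3750,.19,96.1)
E
```

```text
[-0.9433243  -0.05598573 -3.32394506] [ 0.00722214  0.06062542 -0.01594403]
t 20.6 p [0.5809 0.1192 0.1878] yaw -90.01 shift cm [-14.66 -25.57  -0.19] F [-0.9 -0.1 -3.3] open 0.0397 grip 45.0 q6 1.69
twist -0.1067
```

Request:
{"api": "apply_moves", "payload": {"delta_pos": [[-1,-1.7,0],[-2,-3.4,0],[-2.2,-3.8,0],[-2.3,-4,0],[-2.3,-4,0],[-2.2,-3.9,0],[-1.7,-3.2,0],[-1,-1.6,0]], "twist": [0,0,0,0,0,0,0,0]}}

```text
t: 21.6
tool_pos: [0.4325, 0.377, 0.1882]
orientation: [3.141, 0.003, -0.004]
force: [0.7, -1.3, -3.2]
opening: 0.0397
gripper_force: 45.0
```

Request:
{"api": "apply_moves", "payload": {"delta_pos": [[0,0,0],[0,0,1],[0,0,2],[0,0,2],[0,0,0],[0,0,0]], "twist": [-0.054,-0.053,0,0,0,0]}}

```text
t: 22.35
tool_pos: [0.435, 0.3753, 0.1396]
orientation: [3.137, 0.167, -0.0]
force: [0.1, 0.2, -3.9]
opening: 0.0397
gripper_force: 45.0
```

```bash
python3 - <<'E'
from h import *
s=robot.read_state();print(s['force'],s['wrist_torque'])
go(.4344,.3750,.12,96.1)
c=cam('top');s=cam('side')
A=cv2.resize(c["frame"][150:270,80:200],(400,400),interpolation=cv2.INTER_CUBIC);B=cv2.resize(s["frame"][190:310,140:260],(400,400),interpolation=cv2.INTER_CUBIC)
cv2.imwrite('pics/h1.png',np.hstack([A,B])[:,:,::-1])
E
```

```text
[ 0.13088896  0.24718564 -3.89415222] [ 0.04328526 -0.00339623  0.10337425]
t 22.35 p [0.435  0.3753 0.1396] yaw -83.91 shift cm [-0.07  0.02  1.96] F [ 0.1  0.2 -3.9] open 0.0397 grip 45.0 q6 2.09
twist -0.0002
```

View pics/h1.png

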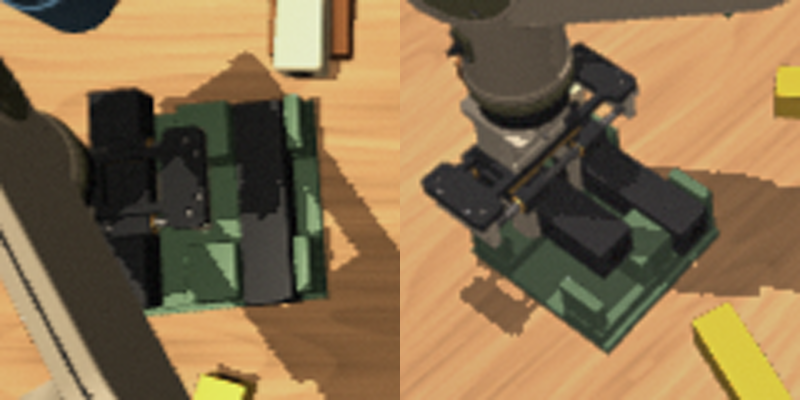

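The post hovers over the empty left bay (top crop ~(120,200)). The visible far end gives corners (90,93) and (153,88); I compare them with the stand in the same camera.

```bash
python3 - <<'E'
from h import *
c=cam('top');s=cam('side')
z=.1498
a=[ray(c,80+u*.3-.35,150+v*.3-.35,z)[:2] for u,v in((90,93),(153,88),(160,306))]
print(np.round(a,4),"far mid",((a[0]+a[1])/2).round(4))
th=np.radians(6.1);x=np.array([np.cos(th),np.sin(th)]);n=np.array([-x[1],x[0]])
print("centre from far end",((a[0]+a[1])/2-.085*x).round(4),"len along right edge",(a[1]-a[2])@x)
o=np.array([.4392,.3273])
print("stand-frame lateral of left/right edge mm",[(round((p-o)@n*1000,1),round((p-o)@x*1000,1)) for p in a])
# predicted pixel positions in crops of bay wall tops & post for TCP
R=np.array([[x[0],n[0]],[x[1],n[1]]])
# side: near end top corners of ref/held
for nm,ctr,zz in(("held@TCP",np.array([.435,.3753]),z),("ref",o+R@[0,-.045],.072)):
    for m in((-.085,.02),(-.085,-.02),(.085,.02),(.085,-.02)):
        P=[*(ctr+R@m),zz];pc=proj(c,P);ps=proj(s,P);print(nm,m,"top",np.round((pc-[80,150]+.35)/.3,0),"side",np.round((ps-[140,190]+.35)/.3,0)+[400,0])
for m in((.083,.081),(-.083,.081),(-.083,.069),(-.083,-.069),(-.083,-.081),(-.036,-.081)):
    P=[*(o+R@m),.074];print("stand",m,np.round((proj(c,P)-[80,150]+.35)/.3),np.round((proj(s,P)-[140,190]+.35)/.3)+[400,0])
E
```

```text
[[0.5161 0.4007]
 [0.5204 0.352 ]
 [0.3525 0.3374]] far mid [0.5183 0.3763]
centre from far end [0.4337 0.3673] len along right edge 0.16849501968257066
stand-frame lateral of left/right edge mm [(np.float64(64.8), np.float64(84.3)), (np.float64(16.0), np.float64(83.4)), (np.float64(19.3), np.float64(-85.1))]
held@TCP (-0.085, 0.02) top [ 95. 311.] side [603. 257.]
held@TCP (-0.085, -0.02) top [148. 306.] side [635. 225.]
held@TCP (0.085, 0.02) top [86. 91.] side [462. 156.]
held@TCP (0.085, -0.02) top [137.  86.] side [494. 127.]
ref (-0.085, 0.02) top [245. 301.] side [680. 232.]
ref (-0.085, -0.02) top [294. 296.] side [708. 203.]
ref (0.085, 0.02) top [233.  98.] side [546. 140.]
ref (0.085, -0.02) top [280.  93.] side [575. 114.]
stand (0.083, 0.081) [105. 112.] [468. 214.]
stand (-0.083, 0.081) [115. 311.] [601. 311.]
stand (-0.083, 0.069) [129. 310.] [610. 302.]
stand (-0.083, -0.069) [298. 293.] [709. 198.]
stand (-0.083, -0.081) [312. 291.] [717. 189.]
stand (-0.036, -0.081) [309. 234.] [679. 164.]
```

The camera reads the held post about 3 mm low in y. The bench check gave the same bias, so the bias-corrected bay centre is ≈(0.4345, 0.375), where the tool already is. Lengthwise it is centred to within about 1 mm. Next I lower gently and watch the force.

Request:
{"api": "apply_moves", "payload": {"delta_pos": [[0,0,1],[0,0,1.2],[0,0,0.7],[0,0,0.4],[0,0,0.3],[0,0,0.3],[0,0,0.2],[0,0,0]], "twist": [0,0,0,0,0,0,0,0]}}

```text
t: 23.55
tool_pos: [0.435, 0.3754, 0.0987]
orientation: [-3.137, -0.168, 0.0]
force: [0.3, 0.8, -3.1]
opening: 0.0396
gripper_force: 45.0
```

Request:
{"api": "apply_moves", "payload": {"delta_pos": [[0,0,0.2],[0,0,0.2],[0,0,0.2],[0,0,0]], "twist": [0,0,0,0]}}

```text
t: 24.05
tool_pos: [0.4348, 0.3753, 0.0924]
orientation: [3.137, 0.168, -0.001]
force: [0.4, 0.1, -3.9]
opening: 0.0398
gripper_force: 45.0
```

In the bay with no side contact. Continuing down.

Request:
{"api": "apply_moves", "payload": {"delta_pos": [[0,0,0.4],[0,0,0.5],[0,0,0.5],[0,0,0.5],[0,0,0.4],[0,0,0.3],[0,0,0.1],[0,0,0]], "twist": [0,0,0,0,0,0,0,0]}}

```text
t: 25.05
tool_pos: [0.435, 0.3754, 0.0657]
orientation: [-3.137, -0.168, -0.0]
force: [-0.1, -0.6, -3.1]
opening: 0.0399
gripper_force: 45.0
```

Request:
{"api": "apply_moves", "payload": {"delta_pos": [[0,0,0.1],[0,0,0.1],[0,0,0],[0,0,0]], "twist": [0,0,0,0]}}

```text
t: 25.55
tool_pos: [0.435, 0.3754, 0.0637]
orientation: [-3.137, -0.168, -0.0]
force: [-0.5, 0.6, -4.0]
opening: 0.04
gripper_force: 45.0
```

Request:
{"api": "apply_moves", "payload": {"delta_pos": [[0,0,0.1],[0,0,0.05],[0,0,0],[0,0,0]], "twist": [0,0,0,0]}}

```text
t: 26.05
tool_pos: [0.435, 0.3754, 0.0622]
orientation: [3.137, 0.168, -0.0]
force: [-0.2, 0.6, -3.3]
opening: 0.0394
gripper_force: 45.0
```

Request:
{"api": "apply_moves", "payload": {"delta_pos": [[0,0,0.05],[0,0,0],[0,0,0]], "twist": [0,0,0]}}

```text
t: 26.42
tool_pos: [0.4351, 0.3754, 0.0618]
orientation: [-3.137, -0.168, -0.0]
force: [0.4, 0.5, -2.4]
opening: 0.0401
gripper_force: 45.0
```

Request:
{"api": "apply_moves", "payload": {"delta_pos": [[0,0,0.05],[0,0,0.05],[0,0,0],[0,0,0]], "twist": [0,0,0,0]}}

```text
t: 26.92
tool_pos: [0.4351, 0.3755, 0.0618]
orientation: [-3.137, -0.168, -0.0]
force: [-4.4, -4.2, 7.4]
opening: 0.0395
gripper_force: 45.0
```

Seated. Next I release and rise straight up, then back away for a look.

Request:
{"api": "apply_moves", "payload": {"delta_pos": [[0,0,0],[0,0,0],[0,0,0],[0,0,-0.5],[0,0,-2],[0,0,-4],[0,0,-5],[0,0,-5]], "twist": [0,0,0,0,0,0,0,0], "gripper": 6}}

```text
t: 27.92
tool_pos: [0.435, 0.3754, 0.229]
orientation: [-3.136, -0.168, -0.002]
force: [1.0, -0.1, 0.0]
opening: 0.0604
gripper_force: 0.0
```

Request:
{"api": "apply_moves", "payload": {"delta_pos": [[0,3,-2],[0,6,0],[0,6,0],[0,6,0],[0,6,0],[0,6,0],[0,3,0],[0,0,0]], "twist": [0,0,0,0,0,0,0,0]}}

```text
t: 28.92
tool_pos: [0.4737, 0.0156, 0.2473]
orientation: [3.137, 0.162, 0.003]
force: [0.2, -0.1, -0.5]
opening: 0.06
gripper_force: 0.0
```

```bash
python3 - <<'E'
from h import *
go(.43,.375,.2)
c=cam('top');s=cam('side')
A=cv2.resize(c["frame"][165:260,95:190],(400,400),interpolation=cv2.INTER_CUBIC);B=cv2.resize(s["frame"][215:300,155:240],(400,400),interpolation=cv2.INTER_CUBIC)
cv2.imwrite('pics/f1.png',np.hstack([A,B])[:,:,::-1])
E
```

```text
t 28.925 p [0.4737 0.0156 0.2473] yaw -84.09 shift cm [ -0.66 -36.21   4.71] F [ 0.2 -0.1 -0.5] open 0.06 grip 0.0 q6 1.39
```

View pics/f1.png

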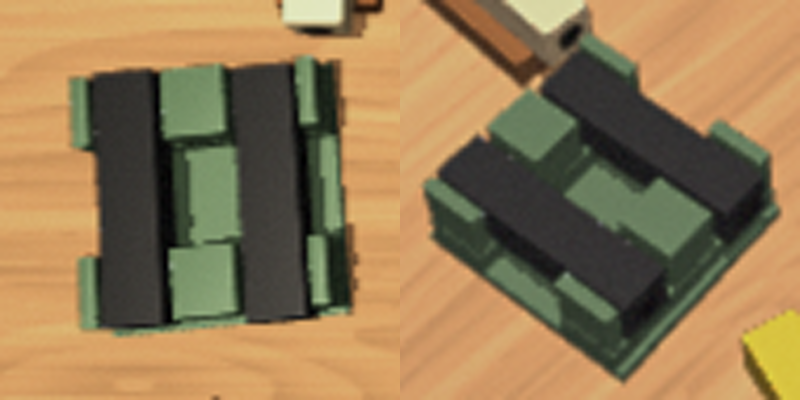

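The post lies fully down in the left bay (top crop ~(128,199)), level with the reference post. A quick numeric check of lengthwise centring follows.

```bash
python3 - <<'E'
from h import *
c=cam('top');k=95/400
th=np.radians(6.1);x=np.array([np.cos(th),np.sin(th)]);n=np.array([-x[1],x[0]]);o=np.array([.4392,.3273])
f=lambda L,z:[tuple(np.round([1000*(ray(c,95+u*k-.38,165+v*k-.38,z)[:2]-o)@x,1000*(ray(c,95+u*k-.38,165+v*k-.38,z)[:2]-o)@n],1).tolist()) for u,v in L]
print("post",f([(93,73),(156,70),(100,328),(163,327)],.072))
print("ref",f([(230,68),(294,64),(244,322),(308,319)],.072))
print("walls",f([(70,78),(88,78),(80,328),(100,328),(160,68),(223,65),(171,317),(236,315)],.074))
E
```

```text
post [(85.6, 66.4), (83.4, 24.7), (-82.7, 69.9), (-86.1, 29.3)]
ref [(79.9, -24.2), (78.4, -66.7), (-88.2, -23.2), (-90.4, -64.6)]
walls [(83.3, 81.0), (82.1, 69.2), (-81.5, 82.1), (-82.8, 69.2), (84.1, 21.4), (82.0, -20.2), (-80.3, 23.2), (-83.2, -18.8)]
```

```bash
python3 -c "
from plant import robot
print(robot.close_job())"
```

```text
the job is handed in; nothing more can be done
None
```

The dark grey post is out of the clamp (jaw left open about 22 mm) and lies fully down in the left bay of the left stand, beside the other grey post and centred lengthwise to about 1 mm by camera. The job was handed in at about 29 s; no verdict was returned.

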